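# Mug under the spout, hold the lever on the large cup

## Robot

A 6-joint arm with a two-finger parallel gripper is mounted at the origin on a cart in front of the work surface, level with it; the furniture and walls round the work are solid. World frame = base frame: x ahead of the robot, y to its left, z up, the work surface at z = 0. Lengths are in m, angles in rad, forces in N, time in s.
With the tool pointing down it reaches from about 0.35 to 0.975 m from the base axis. Payload 4.9 kg.
Tool frame: the origin (TCP) lies at the centre of the arm's flange, where the gripper is bolted on; the fingertips stand 173 mm ahead of it and the grasp point (between the pads) lies 155 mm ahead of it (bot.tip_reach is the distance from the TCP to the fingertips, in m); z points along the fingers, y is the line along which they close (so a half turn about z gives the same grasp; the last joint's range is limited). The gripper opens to 85 mm and grips with 20 to 120 N. Pads are 22 mm wide; open, the fingers measure 114 mm over their backs; the gripper's body (76 mm by 85 mm) begins 54 mm behind the grasp point. The pads swing forward as they close: fully open they stand 13 mm farther back than shut.
Start: joints at [1.063, 0.053, 1.613, -0, 1.476, -0.119], TCP at [0.237, 0.578, 0.405] pointing down, gripper open.
Joint ranges: [-3.01, 3.01], [-1.01, 2.22], [0.06, 2.58], [-1.02, 4.17], [0.09, 2.62], [-3.14, 3.14]. Speed limits (rad/s): [2.57, 2.57, 3.14, 3.14, 3.14, 3.14].

## Interface

Orientations are given as a unit quaternion [w, x, y, z].
In Python, from bench import sense, viewer, bot gives the robot as it stands. The module is installed in compiled form; this text tells all that it offers.
- The arm moves only by the tool carry_out, never from a script. Its argument "targets" is a list of rows, each an object with "linear": the shift along the tool's x, y, z normalised to -1 to 1, where 1 is 0.6 m, a list of three; "spin": the turn about the tool's z normalised to -1 to 1, where 1 is pi rad. A call has 1 to 10 rows; each row is the pose to reach, as a shift and turn from the pose commanded when the call began, along the tool's axes at that moment, turning the shorter way round; what a row does not reach only later rows make up. A row lasts 1/8 s, in which the tool goes at most 62.5 mm and 10.7 degrees, less where a joint would pass 70% of its speed; a pose out of reach is approached as far as the arm can. A call with a number of a shift or a turn outside -1 to 1 is refused whole. A call with a gripper value outside its range is refused whole. "fingers" is the finger opening in mm, from 0 to 85.4, set as the call begins (left out, the last holds). The fingers move at their own pace and stop on an object; the grip force is fixed at half the most. Time passes only in rows, so rows that repeat a pose let the fingers close. It gives the time, the measured TCP pose, the force, the opening and the grip force at its end, in the units of the state.
- sense(): the state, without advancing time (a new reading comes with each control period).
- viewer.read_camera(name): name is "scene" or "top" or "wrist"; returns (picture, depth): 400x640x3 uint8, red, green, blue; 400x640 float32, m along the optical axis (not along the pixel's ray), 0 where there is no reading.
- viewer.get_calibration(name): a dict with "fovy" (degrees; the focal length in pixels is half the picture's height over the tangent of half this angle, whatever the lens; pixels are square), "cx", "cy" (the principal point, pixels), "R" (3x3) and "t" (3): a world point X has camera coordinates R X + t. Camera axes: x right, y down, z forward; pixel columns grow to the right and rows downward; lengths in m; the calibration is good to about 2 mm. A picture is of the moment at which its call begins: read the wrist's pose just before it. get_calibration takes no time and is no camera call; for the wrist camera it gives the pose at the moment of the call.
- bot.sign_off(): hands the job in; it is judged then, once.
Trained networks look in the newest picture that a camera, given by its name, has taken for a name from the list of things; names that differ only in an ending like _2 or _b are one class to them, and where a whole thing is asked for, a point or a joint stands for the part that bears it (a point fixed in the world has none). Each returns a list of dicts, best first, with "conf" (0 to 1); they miss things now and then, are a little off and sometimes report something else, mostly with a low value. They report only what shows in the picture. A call takes as long as a camera call. They do not tell look-alikes from the thing itself.
- viewer.regions_of(name, camera): "pixels" (400x640 bool, what is visible of it) and "point" ([column, row] in pixels, amid what is visible of it).
- viewer.pinpoint(name, camera): "point" ([column, row] in pixels: a listed point, or the origin of a listed thing).
The state is a dict: "time_s": time; "q": joint angles; "dq": joint speeds; "effort": joint torques, N m; "eef_pos": TCP position; "ee_rot": TCP orientation; "ft_force": force on the tool from outside, world axes, zero at the start; "wrist_torque": the same for the moment, N m; "gripper_width": opening from 0.0 (shut) to 1.0 (fully open); "finger_force": force on a finger pad.
Only numpy, scipy, OpenCV 4.12 (cv2) and the standard library are available. Lean on these libraries where they do the work, as an engineer would, in place of code of your own. Each camera call takes 0.05 s, during which the arm holds its last target. There are 200 camera calls.

## Task

The coffee machine is ready to pour a large cup. Slide the dotted mug along the drip tray, between the rails, until it stands fully home under the spout; only then press the red lever at the machine's left side down past its first two notches to the third (the red mark) and hold it there against its spring. Finish while still holding the lever on the third mark, not at the bottom of its travel; keep the mug upright and leave the jar, the apple and the tin alone.

Things in the scene. Friction and masses are not known exactly. Their poses are not given: they have to be found in the camera images.
- coffee_machine: Grey coffee machine, fixed. Origin on the worktop straight below the spout; x from its open front to its back, y to its left as the robot sees it, z up. Column (back stop for the mug): front face x 43 mm, y +-65. Overhanging head: x from -22 back, y +-58, z 135 to 220; lid and its grip on top reach z 235. The spout nozzle hangs from the head down to z 118
- tray_front (a point): middle of the front edge of the machine's drip tray, on its top face, 12 mm above the worktop, 150 mm in front of the machine's origin; axes as the machine's. Tray 130 mm wide, reaching back to the column. Two steel guide rails run along x on it, inner faces at y +-43 mm, tops 14 mm above the tray
- spout (a point): point at the spout's mouth, 2 mm behind the machine's origin, at z 118 mm: the mug's axis stands under it when the mug is home against the column
- mug_center (a point): white dotted mug, loose, 0.28 kg, 80 mm in diameter, 91 high, standing on the drip tray between the rails, handle roughly toward the front. Point on the cup's axis, half-way up (45.5 mm above its foot). The mug's +y axis points from handle to cup
- mug_handle (a point): outermost point of the mug's handle, 76 mm from the cup's axis, 48 mm above the mug's foot; the handle can be pushed here. As a solid, the handle is up to 32 mm wide
- lever_travel (a joint): travel of the red lever in m: 0 at rest (top), growing as it is pressed down; notches at 0.015, 0.030, 0.045 (the third, red mark), bottom stop at 0.060. A spring drives it back up from anywhere: about 4 N at rest, 7.5 N at the third notch, 9 N at the bottom; just before half-way between notches a click adds about 2 N, just past it takes as much away. It flies back to 0 when let go
- third_mark (a point): red third mark, with three red dots, on the front face of the black scale plate that stands behind the lever: machine x 58, y 62 to 138, z 100 to 225 mm. White marks of one and two dots lie 30 and 15 mm higher. At each notch the paddle's half-height is level with the mark. This point: on the plate's face, level with the third mark (z 162), straight behind the paddle
- lever_top (a point): middle of the top face of the red lever paddle at the machine's left side; moves straight down with the lever. At rest 212 mm above the worktop, at machine x 30, y 100 mm. Paddle 34 mm (x) by 40 (y) by 10 high. From this point it is 28 mm to the scale plate behind and 35 mm to the machine's side
- portion_lever: the red lever with its paddle (moves with joint lever_travel), origin at lever_top
- jar_center (a point): honey jar with a red lid, 65 mm in diameter, 100 high, loose; its centre. To be left alone
- apple_center (a point): apple, 80 mm, loose; its centre. To be left alone
- tin_center (a point): green and gold tin, 75 mm in diameter, 58 high, loose; its centre. To be left alone
Mind the look-alikes: they are no part of the job. Leave any orange or purple look-alike of the part that bears mug_center alone.

How it is judged:
On the way, in this order (a step that is already met when the one before it is completed fails the run):
1. the mug stands home under the spout, upright, the lever still at rest (horizontal distance between mug_center and spout below 0.012 m and angle between mug_center's own z axis and vertical below 0.1 rad and value of joint lever_travel below 0.006 m), for 0.2 s.
2. the lever is pressed past two notches to the third (value of joint lever_travel between 0.039 and 0.051 m), for 0.2 s.
At the end, for the whole second after the job is handed in: the robot is still pressing the lever paddle (more than 2 N) and keeps it on the third notch (travel 0.045 m within 6 mm), while the mug stands upright (within 0.1 rad) with its axis within 12 mm of the spout, horizontally (all of step 2 and contact force between any of the fingers, the arm and portion_lever above 2 N and horizontal distance between mug_center and spout below 0.012 m and angle between mug_center's own z axis and vertical below 0.1 rad); the arm keeps its last pose, push and grip.
It fails at once if the lever was pressed before the mug was under the spout (value of joint lever_travel above 0.012 m and horizontal distance between mug_center and spout above 0.02 m).
It fails at once if the mug was tipped (angle between mug_center's own z axis and vertical above 0.35 rad).
It fails at once if the mug was lifted off the tray (height (world z) of mug_center above 0.085 m).
It fails at once if the jar, the apple or the tin was disturbed (distance of any of jar_center, apple_center, tin_center from where it was at the start of the episode above 0.03 m).
It also fails if it takes over 42 s, if anything falls off the work surface, if the arm or the gripper's body presses on something with over 40 N, if the wrist force passes 120 N, or if a joint passes its speed limit or range.

## Working session

There is one attempt and no reset: what is moved stays moved. The work goes in short steps, Python scripts to look and compute and a tool call to move; the robot and the scene stay as the last step left them, time stands still between calls to the robot, and variables do not carry over. Pictures are saved under pics/ and viewed, at most 11 in all, crops included, and the job is handed in when it is done.

Besides the shell and the picture viewer there is one more tool, called after "Request:" as name(argument=value, ...), one argument or row to a line, values as JSON. carry_out: Moves the arm, as the interface text tells. Its arguments: {"type":"object","properties":{"targets":{"type":"array","items":{"type":"object","properties":{"linear":{"type":"array","items":{"type":"number"}},"spin":{"type":"number"}}}},"fingers":{"type":"number"}},"required":["targets"]}

```bash
mkdir -p pics
cat > h.py <<'E'
import numpy as np, cv2
from bench import sense, viewer, bot
from scipy.spatial.transform import Rotation as Ro
def ray(c,px):
    k=viewer.get_calibration(c); f=200/np.tan(np.radians(k["fovy"])/2)
    R=np.array(k["R"]);t=np.array(k["t"])
    d=R.T@np.array([(px[0]-k["cx"])/f,(px[1]-k["cy"])/f,1.]); return -R.T@t,d
def atz(c,px,z):
    o,d=ray(c,px); return o+d*(z-o[2])/d[2]
def dep(c,px,D):
    o,d=ray(c,px); u,v=int(round(px[0])),int(round(px[1])); w=D[max(0,v-1):v+2,max(0,u-1):u+2]; w=w[w>0]
    return o+d*np.median(w) if w.size else None
def proj(c,X):
    k=viewer.get_calibration(c); f=200/np.tan(np.radians(k["fovy"])/2)
    p=np.array(k["R"])@X+np.array(k["t"]); return p[:2]/p[2]*f+[k["cx"],k["cy"]]
def rot(): 
    w,x,y,z=sense()["ee_rot"]; return Ro.from_quat([x,y,z,w]).as_matrix()
E
python3 - <<'E'
from h import *
np.set_printoptions(precision=4,suppress=True)
ims=[]
for c in ("scene","top"):
    I,D=viewer.read_camera(c); ims.append(I); cv2.imwrite(f"pics/{c}0.png",I[...,::-1])
    for n in ("coffee_machine","tray_front","spout","mug_center","mug_handle","third_mark","lever_top","jar_center","apple_center","tin_center"):
        for r in viewer.pinpoint(n,c)[:3]:
            print(c,n,round(r["conf"],2),np.round(r["point"],1),dep(c,r["point"],D))
s=sense();print(s["time_s"],s["eef_pos"],rot(),s["ft_force"])
E
```

```text
scene coffee_machine 0.55 [335.  215.6] [ 0.5538 -0.1524  0.0483]
scene tray_front 0.9 [319.5 231.1] [ 0.4947 -0.1226  0.0108]
scene spout 0.72 [334.1 185.9] [ 0.6352 -0.1107  0.1163]
scene mug_center 0.97 [441.4 227.5] [ 0.5993 -0.5002  0.0725]
scene mug_center 0.91 [330.7 251.9] [ 0.3241 -0.2407  0.0711]
scene mug_center 0.8 [321.2 210.9] [ 0.5025 -0.1243  0.0856]
scene mug_handle 0.85 [314.4 219.2] [ 0.5141 -0.0936  0.0394]
scene mug_handle 0.72 [203.3 201.4] [0.3902 0.2733 0.0784]
scene mug_handle 0.7 [440.8 211.8] [ 0.6722 -0.4815  0.0876]
scene third_mark 0.92 [316.4 159.6] [ 0.6926 -0.0122  0.1766]
scene lever_top 0.64 [307.  150.5] [0.6921 0.0263 0.2056]
scene lever_top 0.5 [270.5 208.7] [0.4858 0.0627 0.0549]
scene lever_top 0.47 [315.4 218.8] [ 0.4747 -0.1168  0.0681]
scene jar_center 0.58 [380.8 205.9] [ 0.6584 -0.28    0.0663]
scene jar_center 0.21 [318.5 231.4] [ 0.4908 -0.1208  0.0113]
scene apple_center 0.96 [377.7 231.2] [ 0.5041 -0.3217  0.0619]
scene tin_center 0.85 [268.5 210.2] [0.4817 0.0685 0.0495]
top coffee_machine 0.58 [315.9 170. ] [ 0.6388 -0.1241  0.0113]

[... 265 characters left out ...]
2] [ 0.6504 -0.5118  0.0086]
top mug_handle 0.88 [409.8 153.6] [ 0.6999 -0.464   0.0418]
top mug_handle 0.87 [311.3 211.7] [ 0.4847 -0.1104  0.0016]
top mug_handle 0.87 [326.3 242.4] [ 0.3725 -0.1648  0.0721]
top third_mark 0.98 [280.6 144.1] [ 0.6751 -0.0106  0.2133]
top lever_top 0.43 [282.5 147. ] [ 0.6666 -0.0166  0.2105]
top jar_center 0.93 [358.9 151.4] [ 0.6883 -0.2723  0.099 ]
top apple_center 0.85 [373.1 198.9] [ 0.5272 -0.3263  0.0663]
top apple_center 0.26 [260.8 199.7] [0.5179 0.0685 0.0541]
top tin_center 0.79 [257.4 198.9] [0.5203 0.0805 0.0552]
1.1 [0.2369 0.5783 0.4047] [[-0.9254  0.3791 -0.    ]
 [ 0.3791  0.9254 -0.    ]
 [ 0.     -0.0001 -1.    ]] [ 0.2419 -0.0689  0.0657]
```

View pics/scene0.png

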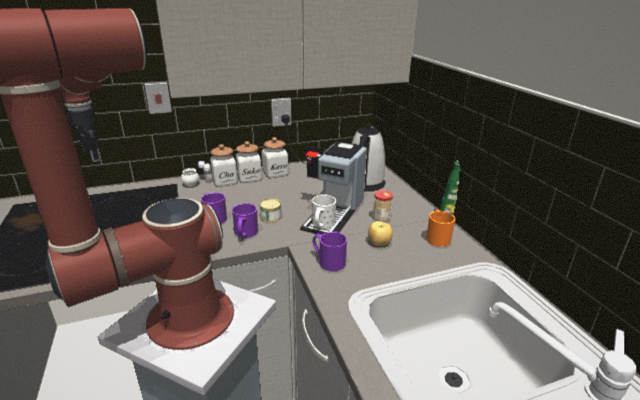

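View pics/top0.png

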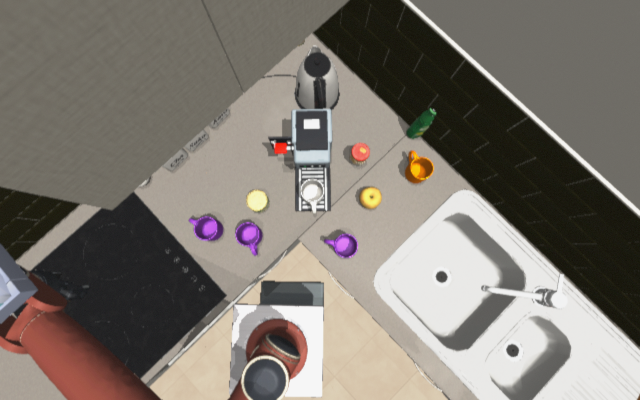

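The scene picture shows these mugs: purple at (213,207), (245,220) and (332,250), orange at (440,228), and the white dotted one on the tray at (323,212), which is in the top picture at (312,190). I choose the white one. Next I fit the machine pose and check it in a close crop.

```bash
cat > fit.py <<'E'
from h import *
from scipy.optimize import least_squares
P={"tray_front":(-.15,0,.012),"spout":(.002,0,.118),"third_mark":(.058,.1,.162),"lever_top":(.03,.1,.212)}
def M(p,X): 
    c,s=np.cos(p[2]),np.sin(p[2]); return np.array([p[0]+c*X[0]-s*X[1],p[1]+s*X[0]+c*X[1],X[2]])
E
python3 - <<'E'
from fit import *
np.set_printoptions(precision=4,suppress=True)
ob=[("scene","tray_front",(319.5,231.1)),("scene","spout",(334.1,185.9)),("scene","third_mark",(316.4,159.6)),("top","tray_front",(311.2,211.5)),("top","spout",(314.7,166)),("top","third_mark",(280.6,144.1)),("top","lever_top",(282.5,147)),("scene","lever_top",(307,150.5))]
f=lambda p:np.concatenate([proj(c,M(p,P[n]))-u for c,n,u in ob])
r=least_squares(f,[.635,-.12,0],loss="soft_l1"); p=r.x; print(p); print(f(p).reshape(-1,2))
for c,u in (("top",(311.2,191.3)),("scene",(321.2,210.9))): print(atz(c,u,.0575))
for c,u in (("top",(311.3,211.7)),("scene",(314.4,219.2))): print(atz(c,u,.06))
out=[]
for c,(x,y) in (("scene",(255,130)),("top",(255,120))):
    I=cv2.imread(f"pics/{c}0.png"); k=5
    C=cv2.resize(I[y:y+110,x:x+80],None,fx=k,fy=k,interpolation=cv2.INTER_CUBIC)
    L=[[(-.15,.065,.012),(.043,.065,.012)],[(-.15,-.065,.012),(.043,-.065,.012)],[(-.15,.065,.012),(-.15,-.065,.012)],[(-.022,.058,.22),(-.022,-.058,.22)],[(-.022,.058,.22),(.1,.058,.22)],[(.058,.062,.225),(.058,.138,.225)],[(.058,.138,.1),(.058,.138,.225)],[(.013,.08,.212),(.013,.12,.212)],[(.013,.12,.212),(.047,.12,.212)]]
    for a,b in L:
        q=[tuple(np.int32((proj(c,M(p,z))-[x,y]+.5)*k)) for z in(a,b)]; cv2.line(C,tuple(map(int,q[0])),tuple(map(int,q[1])),(0,255,0),1)
    out.append(C)
cv2.imwrite("pics/c1.png",np.hstack(out))
E
```

```text
[ 0.6346 -0.1118  0.0107]
[[-3.7921  0.4875]
 [ 0.4354 -0.5344]
 [-0.3945  3.7233]
 [ 0.9014 -0.0875]
 [-2.3038 -2.3238]
 [ 1.7505 -0.3259]
 [-1.7074  0.7491]
 [ 5.6819  2.7074]]
[ 0.5511 -0.109   0.0575]
[ 0.5471 -0.1032  0.0575]
[ 0.4783 -0.111   0.06  ]
[ 0.4831 -0.109   0.06  ]
```

View pics/c1.png

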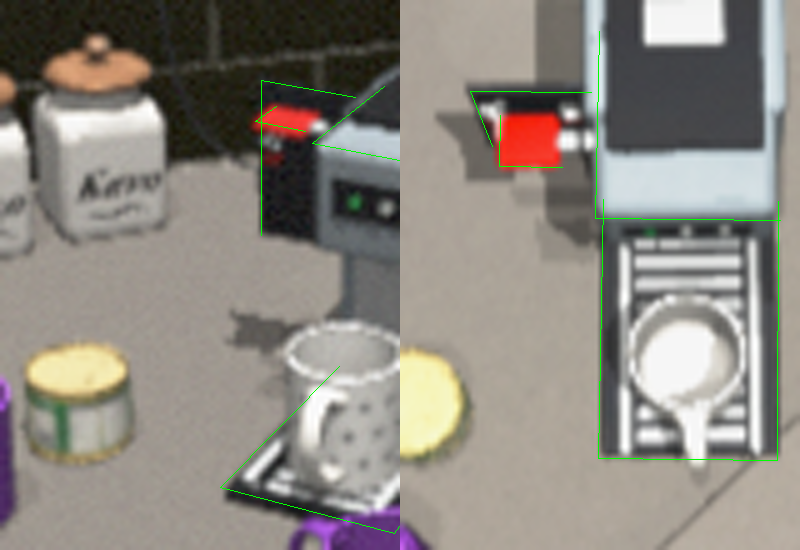

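The crop confirms the white dotted mug: cup at (686,355) and handle toward the front at (695,440). The model outline fits the tray, head and paddle. Now I move to a high point in front of the handle with the fingers shut.

Request:
carry_out(
  targets=[
    {"linear":[-0.733,-0.942,0],"spin":-0.127},
    {"linear":[-0.733,-0.942,0],"spin":-0.127},
    {"linear":[-0.733,-0.942,0],"spin":-0.127},
    {"linear":[-0.733,-0.942,0],"spin":-0.127},
    {"linear":[-0.733,-0.942,0],"spin":-0.127},
    {"linear":[-0.733,-0.942,0],"spin":-0.127},
    {"linear":[-0.733,-0.942,0],"spin":-0.127},
    {"linear":[-0.733,-0.942,0],"spin":-0.127},
    {"linear":[-0.733,-0.942,0],"spin":-0.127},
    {"linear":[-0.733,-0.942,0],"spin":-0.127},
  ],
  fingers=0,
)

```text
time_s: 2.35
eef_pos: [0.4049, -0.0253, 0.4052]
ee_rot: [0.001, -0.005, 1.0, -0.0]
ft_force: [0.9, 0.8, -0.4]
gripper_width: -0.002
finger_force: 0.0
```

Run:
```python
from h import *
np.set_printoptions(precision=4,suppress=True)
s=sense();print(s["time_s"],s["eef_pos"],rot(),s["ft_force"],s["gripper_width"])
I,D=viewer.read_camera("wrist"); cv2.imwrite("pics/w1.png",I[...,::-1])
for n,z in (("tray_front",.012),("mug_center",.0575),("mug_handle",.06),("lever_top",.212),("third_mark",.162)):
    for r in viewer.pinpoint(n,"wrist")[:2]: print(n,round(r["conf"],2),r["point"],atz("wrist",r["point"],z))
```

```text
2.35 [ 0.4049 -0.0253  0.4052] [[-0.9999 -0.0098  0.002 ]
 [-0.0098  1.     -0.0002]
 [-0.002  -0.0002 -1.    ]] [ 0.8693  0.7728 -0.3827] -0.0022509768088063743
tray_front 0.58 [248.0, 233.5] [ 0.4824 -0.1202  0.012 ]
mug_center 0.89 [128.5, 138.4] [ 0.3601 -0.2216  0.0575]
mug_center 0.89 [436.2, 170.2] [0.3915 0.0961 0.0575]
mug_handle 0.97 [620.6, 218.9] [0.4426 0.3039 0.06  ]
mug_handle 0.85 [419.7, 102.1] [0.3231 0.0729 0.06  ]
```

View pics/w1.png

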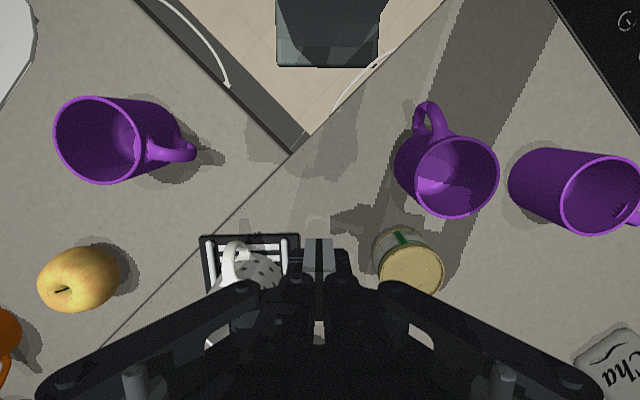

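The wrist picture shows the tray's front edge from (201,235) to (299,235), the handle top near (235,242), and two purple mugs that stay clear of the approach. The arm stopped short, so I finish the lateral move and go partway down.

Request:
carry_out(
  targets=[
    {"linear":[-0.042,-0.148,0],"spin":0},
    {"linear":[-0.042,-0.148,0],"spin":0},
    {"linear":[-0.042,-0.148,0.1],"spin":0},
    {"linear":[-0.042,-0.148,0.18],"spin":0},
    {"linear":[-0.042,-0.148,0.18],"spin":0},
  ],
)

```text
time_s: 3.28
eef_pos: [0.4297, -0.1094, 0.2925]
ee_rot: [-0.004, -0.007, 1.0, 0.002]
ft_force: [-0.1, 0.1, 0.2]
gripper_width: 0.002
finger_force: 0.0
```

Run:
```python
from h import *
np.set_printoptions(precision=4,suppress=True)
s=sense();print(s["time_s"],s["eef_pos"],s["ft_force"])
I,D=viewer.read_camera("wrist"); cv2.imwrite("pics/w2.png",I[...,::-1])
for n,z in (("tray_front",.012),("mug_center",.0575),("mug_handle",.06)):
    for r in viewer.pinpoint(n,"wrist")[:3]: print(n,round(r["conf"],2),r["point"],atz("wrist",r["point"],z))
```

```text
3.275 [ 0.4297 -0.1094  0.2925] [-0.0864  0.056   0.2   ]
mug_center 0.66 [615.7, 167.8] [0.3966 0.0938 0.0575]
mug_center 0.62 [143.7, 118.6] [ 0.3677 -0.2309  0.0575]
mug_handle 0.92 [606.7, 64.4] [0.3312 0.067  0.06  ]
mug_handle 0.65 [253.9, 142.6] [ 0.3828 -0.1578  0.06  ]
```

View pics/w2.png

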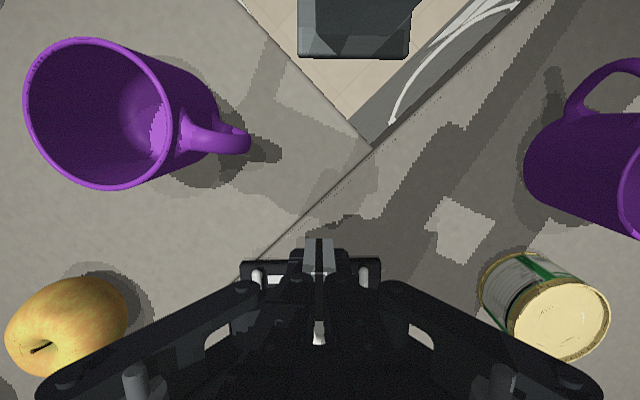

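The tray's front corners are at (242,263) and (382,262) and the fingers at column 319, so the tray's middle lies about 6 mm to the right. I go down and start the push.

Request:
carry_out(
  targets=[
    {"linear":[0,-0.01,0.07],"spin":0},
    {"linear":[0,-0.01,0.134],"spin":0},
    {"linear":[0,-0.01,0.134],"spin":0},
    {"linear":[-0.04,-0.01,0.134],"spin":0},
    {"linear":[-0.06,-0.01,0.134],"spin":0},
    {"linear":[-0.075,-0.01,0.134],"spin":0},
    {"linear":[-0.09,-0.01,0.134],"spin":0},
    {"linear":[-0.105,-0.01,0.134],"spin":0},
  ],
)

```text
time_s: 4.47
eef_pos: [0.4945, -0.1171, 0.2166]
ee_rot: [-0.0, -0.005, 1.0, -0.0]
ft_force: [-3.8, -0.5, 2.7]
gripper_width: -0.002
finger_force: 1.9
```

```bash
cat > look.py <<'E'
from fit import *
import sys
np.set_printoptions(precision=4,suppress=True)
s=sense();print(s["time_s"],s["eef_pos"],s["ft_force"])
out=[]
for c,(x,y) in (("scene",(280,140)),("top",(265,125))):
    I,D=viewer.read_camera(c)
    for n,z in (("mug_center",.0575),("mug_handle",.06),("lever_top",.212)):
        for r in viewer.pinpoint(n,c):
            X=atz(c,r["point"],z)
            if abs(X[0]-.6)<.14 and abs(X[1]+.09)<.11: print(c,n,round(r["conf"],2),np.round(r["point"],1),X)
    out.append(cv2.resize(I[y:y+100,x:x+80,::-1],None,fx=5,fy=5,interpolation=cv2.INTER_CUBIC))
cv2.imwrite(f"pics/{sys.argv[1]}.png",np.hstack(out))
E
python3 look.py l1
```

```text
4.475 [ 0.4945 -0.1171  0.2166] [-3.7678 -0.5083  2.6953]
scene mug_center 0.51 [328.  204.9] [ 0.5964 -0.1061  0.0575]
scene mug_handle 0.78 [320.1 216.1] [ 0.5098 -0.117   0.06  ]
top mug_center 0.65 [310.8 179.8] [ 0.5925 -0.1067  0.0575]
top mug_center 0.17 [282.4 142.8] [ 0.7263 -0.0012  0.0575]
top lever_top 0.73 [278.7 147.2] [ 0.6652 -0.0048  0.212 ]
top lever_top 0.33 [313.3 170.4] [ 0.5923 -0.1161  0.212 ]
```

View pics/l1.png

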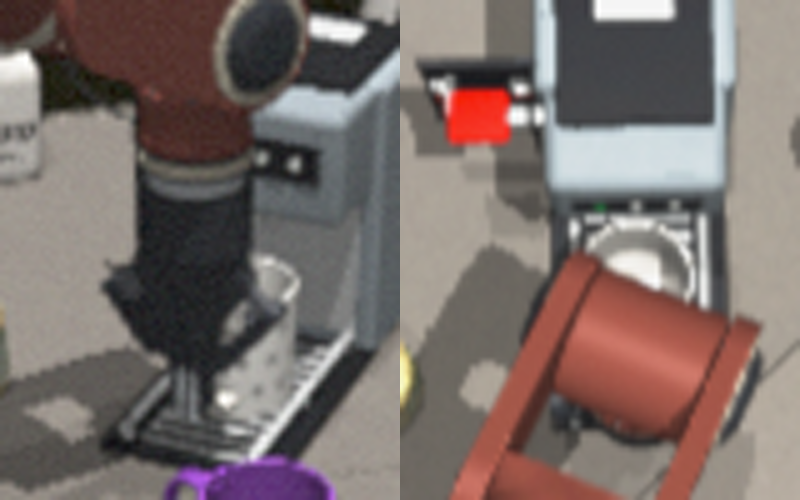

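The mug has slid about 35–40 mm between the rails and stands upright; the cup is at (640,265) in the right-hand crop. I keep pushing.

Request:
carry_out(
  targets=[
    {"linear":[-0.015,0,0],"spin":0},
    {"linear":[-0.03,0,0],"spin":0},
    {"linear":[-0.045,0,0],"spin":0},
    {"linear":[-0.058,0,0],"spin":0},
    {"linear":[-0.066,0,0],"spin":0},
    {"linear":[-0.066,0,0],"spin":0},
  ],
)

```text
time_s: 5.62
eef_pos: [0.5343, -0.1167, 0.2164]
ee_rot: [0.0, -0.005, 1.0, -0.0]
ft_force: [0.7, -0.3, -0.7]
gripper_width: 0.002
finger_force: 0.0
```

```bash
python3 look.py l2
```

```text
5.625 [ 0.5343 -0.1167  0.2164] [ 0.6829 -0.2891 -0.7388]
scene mug_center 0.7 [329.4 203.2] [ 0.6101 -0.1053  0.0575]
scene mug_handle 0.69 [327.6 209.7] [ 0.5606 -0.1212  0.06  ]
scene lever_top 0.42 [309.7 149.8] [0.6883 0.0132 0.212 ]
top mug_handle 0.17 [280.1 145.1] [0.7168 0.0066 0.06  ]
top lever_top 0.61 [278.  147.6] [ 0.6639 -0.0026  0.212 ]
```

View pics/l2.png

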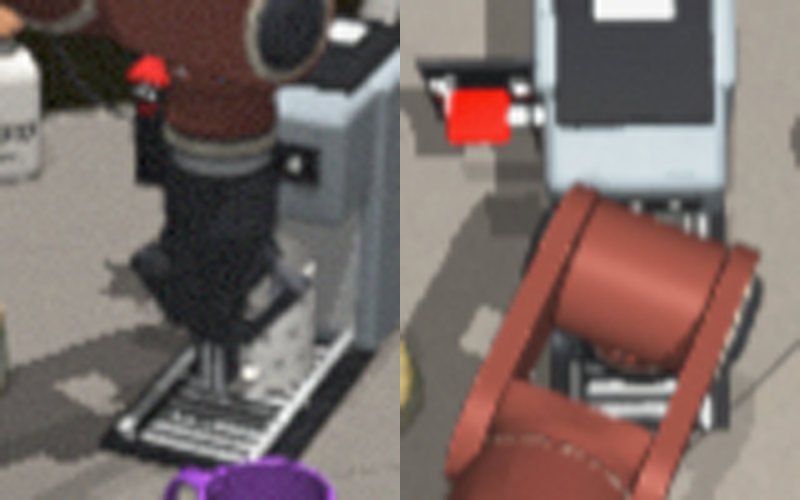

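The mug stands upright with the fingers behind its handle, and there is still a gap to the column. I creep in while watching the force.

Request:
carry_out(
  targets=[
    {"linear":[-0.008,0,0],"spin":0},
    {"linear":[-0.016,0,0],"spin":0},
    {"linear":[-0.02,0,0],"spin":0},
    {"linear":[-0.02,0,0],"spin":0},
  ],
)

```text
time_s: 6.52
eef_pos: [0.5461, -0.1166, 0.2163]
ee_rot: [0.0, -0.005, 1.0, -0.0]
ft_force: [-0.5, -1.2, 0.8]
gripper_width: -0.002
finger_force: 0.3
```

Request:
carry_out(
  targets=[
    {"linear":[-0.003,0,0],"spin":0},
    {"linear":[-0.006,0,0],"spin":0},
    {"linear":[-0.006,0,0],"spin":0},
  ],
)

```text
time_s: 6.9
eef_pos: [0.5495, -0.1165, 0.2163]
ee_rot: [0.0, -0.005, 1.0, 0.0]
ft_force: [-1.5, 0.5, 0.7]
gripper_width: 0.002
finger_force: 0.5
```

Request:
carry_out(
  targets=[
    {"linear":[-0.003,0,0],"spin":0},
    {"linear":[-0.005,0,0],"spin":0},
    {"linear":[-0.005,0,0],"spin":0},
  ],
)

```text
time_s: 7.28
eef_pos: [0.5525, -0.1165, 0.2163]
ee_rot: [0.0, -0.005, 1.0, -0.0]
ft_force: [-0.7, -0.3, 0.8]
gripper_width: -0.001
finger_force: 0.6
```

Request:
carry_out(
  targets=[
    {"linear":[-0.003,0,0],"spin":0},
    {"linear":[-0.003,0,0],"spin":0},
  ],
)

```text
time_s: 7.52
eef_pos: [0.5539, -0.1165, 0.2162]
ee_rot: [-0.001, -0.005, 1.0, 0.0]
ft_force: [-5.2, 0.1, 2.6]
gripper_width: -0.004
finger_force: 2.5
```

```bash
python3 look.py l3
```

```text
7.525 [ 0.5539 -0.1165  0.2162] [-5.2052  0.1148  2.6457]
scene mug_center 0.54 [332.2 201. ] [ 0.6296 -0.1074  0.0575]
scene mug_handle 0.55 [326.5 206. ] [ 0.5827 -0.1067  0.06  ]
top lever_top 0.63 [279.6 146.9] [ 0.6663 -0.0076  0.212 ]
```

View pics/l3.png

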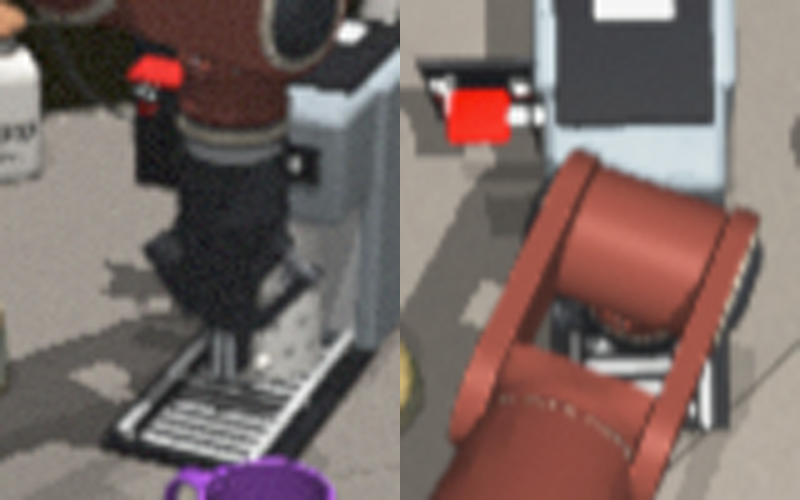

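Request:
carry_out(
  targets=[
    {"linear":[-0.003,0,0],"spin":0},
    {"linear":[-0.005,0,0],"spin":0},
    {"linear":[-0.005,0,0],"spin":0},
  ],
)

```text
time_s: 8.3
eef_pos: [0.5554, -0.1166, 0.2161]
ee_rot: [-0.005, -0.005, 1.0, 0.0]
ft_force: [-17.2, -1.2, 11.2]
gripper_width: 0.0
finger_force: 8.5
```

The force rises with no further motion, so the mug is home against the column. I back off and lift.

Request:
carry_out(
  targets=[
    {"linear":[0.02,0,0],"spin":0},
    {"linear":[0.08,0,0],"spin":0},
    {"linear":[0.16,0,0],"spin":0},
    {"linear":[0.16,0.03,-0.1],"spin":0},
    {"linear":[0.16,0.1,-0.2],"spin":0},
    {"linear":[0.16,0.175,-0.3],"spin":0},
    {"linear":[0.16,0.175,-0.367],"spin":0},
    {"linear":[0.16,0.175,-0.367],"spin":0},
  ],
)

```text
time_s: 9.3
eef_pos: [0.4608, -0.0115, 0.4436]
ee_rot: [0.007, -0.006, 1.0, -0.001]
ft_force: [0.5, -0.8, 0.0]
gripper_width: 0.001
finger_force: 0.0
```

```bash
python3 look.py l4
```

```text
9.3 [ 0.4608 -0.0115  0.4436] [ 0.4776 -0.8124  0.0172]
scene mug_center 0.71 [330.6 198.7] [ 0.643  -0.0949  0.0575]
scene mug_handle 0.56 [326.2 206.6] [ 0.5783 -0.1075  0.06  ]
scene lever_top 0.59 [308.  151.7] [0.6688 0.0101 0.212 ]
top mug_center 0.59 [309.6 165.7] [ 0.6437 -0.1013  0.0575]
top mug_handle 0.46 [313.4 186.1] [ 0.5695 -0.1164  0.06  ]
top lever_top 0.7 [279.6 148.4] [ 0.6614 -0.0077  0.212 ]
```

View pics/l4.png

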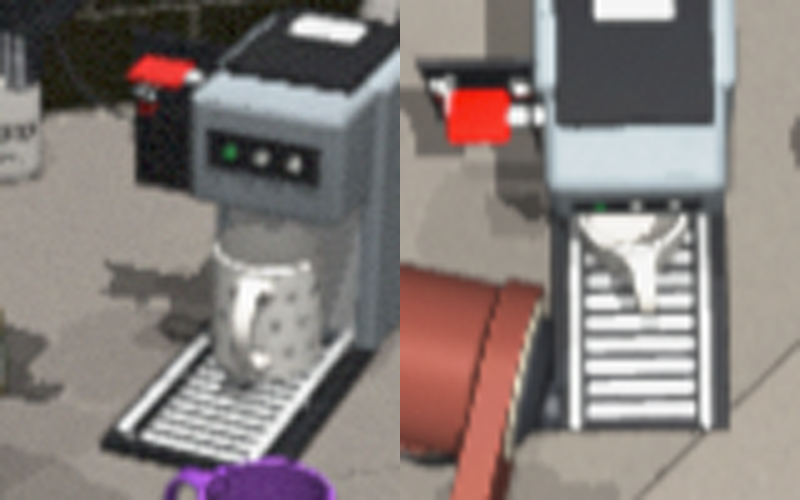

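The mug stands upright at home, cup at (265,310) in the left crop. The red paddle is still at rest. Next I move above the paddle.

Request:
carry_out(
  targets=[
    {"linear":[-0.333,0,0],"spin":0},
    {"linear":[-0.333,0,0],"spin":0},
    {"linear":[-0.333,0,0],"spin":0},
    {"linear":[-0.333,0,0],"spin":0},
    {"linear":[-0.333,0,0],"spin":0},
    {"linear":[-0.333,0,0.04],"spin":0},
    {"linear":[-0.333,0,0.06],"spin":0},
    {"linear":[-0.333,0,0.06],"spin":0},
  ],
)

```text
time_s: 10.7
eef_pos: [0.6587, -0.0104, 0.3996]
ee_rot: [-0.001, -0.005, 1.0, 0.0]
ft_force: [-0.5, 1.0, 0.5]
gripper_width: -0.0
finger_force: 0.0
```

```bash
python3 look.py l5
python3 - <<'E'
from h import *
print(rot()[:,2])
E
```

```text
10.7 [ 0.6587 -0.0104  0.3996] [-0.472   1.0193  0.4747]
scene mug_center 0.77 [332.5 197.5] [ 0.6546 -0.0973  0.0575]
scene mug_handle 0.62 [326.7 208.6] [ 0.5662 -0.1151  0.06  ]
scene lever_top 0.66 [310. 149.] [0.696  0.0159 0.212 ]
top mug_handle 0.64 [312.1 186.2] [ 0.569  -0.1118  0.06  ]
top lever_top 0.58 [283.  146.7] [ 0.6671 -0.0183  0.212 ]
[ 9.93852341e-04 -1.29184549e-04 -9.99999498e-01]
```

View pics/l5.png

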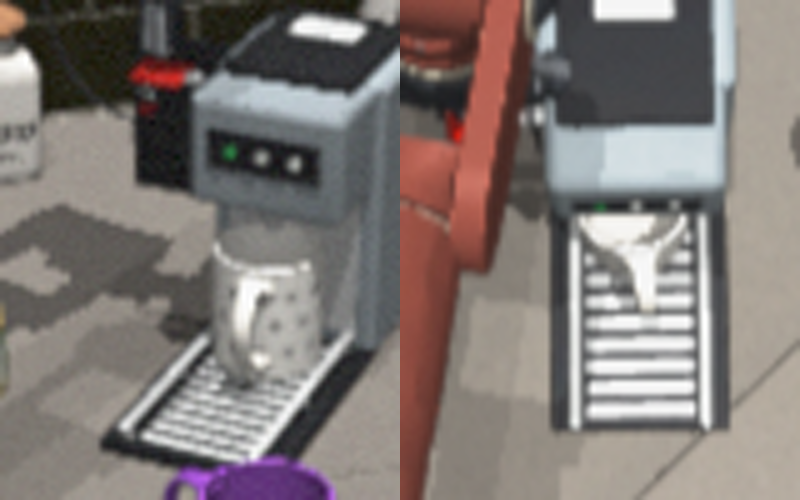

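The fingertips stand just over the paddle, at (160,70) in the left crop. I shift slightly left, away from the head, and press gently to find contact.

Request:
carry_out(
  targets=[
    {"linear":[0,0.006,0],"spin":0},
    {"linear":[0,0.006,0.015],"spin":0},
    {"linear":[0,0.006,0.026],"spin":0},
    {"linear":[0,0.006,0.026],"spin":0},
  ],
)

```text
time_s: 11.6
eef_pos: [0.6598, -0.0067, 0.3845]
ee_rot: [-0.0, -0.005, 1.0, 0.0]
ft_force: [-2.3, 0.6, 4.1]
gripper_width: 0.0
finger_force: 1.8
```

Request:
carry_out(
  targets=[
    {"linear":[0,0,0.008],"spin":0},
    {"linear":[0,0,0.008],"spin":0},
  ],
)

```text
time_s: 11.85
eef_pos: [0.6598, -0.0067, 0.3806]
ee_rot: [0.0, -0.005, 1.0, 0.0]
ft_force: [-2.9, 0.9, 5.0]
gripper_width: 0.005
finger_force: 2.5
```

Request:
carry_out(
  targets=[
    {"linear":[0,0,0.02],"spin":0},
    {"linear":[0,0,0.04],"spin":0},
    {"linear":[0,0,0.05],"spin":0},
    {"linear":[0,0,0.05],"spin":0},
  ],
)

```text
time_s: 12.35
eef_pos: [0.6602, -0.0068, 0.3513]
ee_rot: [0.001, -0.005, 1.0, -0.0]
ft_force: [-2.4, 0.3, 7.3]
gripper_width: -0.001
finger_force: 3.9
```

Contact came at z 0.385 with 4 N, as expected. The travel is now about 34 mm, so I go on to the third mark.

Request:
carry_out(
  targets=[
    {"linear":[0,0,0.01],"spin":0},
    {"linear":[0,0,0.018],"spin":0},
    {"linear":[0,0,0.018],"spin":0},
    {"linear":[0,0,0.018],"spin":0},
  ],
)

```text
time_s: 12.85
eef_pos: [0.6601, -0.0068, 0.3409]
ee_rot: [0.001, -0.005, 1.0, -0.0]
ft_force: [-2.5, 0.6, 6.9]
gripper_width: 0.002
finger_force: 3.6
```

```bash
python3 look.py l6
```

```text
12.85 [ 0.6601 -0.0068  0.3409] [-2.499   0.5687  6.916 ]
scene mug_center 0.63 [331.4 199.7] [ 0.6373 -0.1007  0.0575]
scene mug_handle 0.66 [328.2 207.6] [ 0.575  -0.1168  0.06  ]
scene mug_handle 0.43 [332.4 197.8] [ 0.648  -0.0998  0.06  ]
scene lever_top 0.49 [309.9 162.3] [ 0.5852 -0.0403  0.212 ]
top mug_center 0.49 [310.8 164.4] [ 0.6485 -0.1054  0.0575]
top mug_center 0.49 [314.4 184.8] [ 0.5747 -0.1199  0.0575]
top mug_handle 0.65 [312.6 185.9] [ 0.5701 -0.1136  0.06  ]
```

View pics/l6.png

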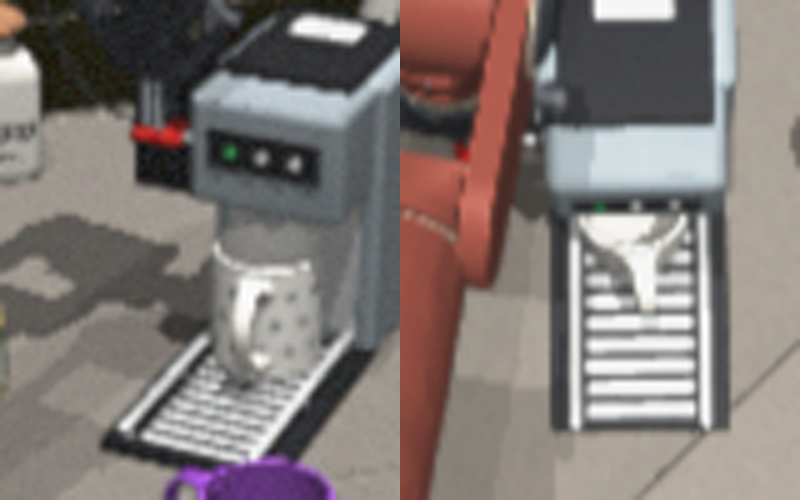

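The paddle is held down at (165,132) in the left crop, with the mug upright at home. Travel is about 44 mm at 7 N. I hold briefly, then hand in.

Request:
carry_out(
  targets=[
    {"linear":[0,0,0.001],"spin":0},
    {"linear":[0,0,0.001],"spin":0},
    {"linear":[0,0,0.001],"spin":0},
  ],
)

```text
time_s: 13.62
eef_pos: [0.6601, -0.0068, 0.3405]
ee_rot: [0.001, -0.005, 1.0, -0.0]
ft_force: [-3.4, 1.7, 7.1]
gripper_width: 0.001
finger_force: 3.7
```

```bash
python3 -c "
from h import *
s=sense();print(s['eef_pos'],s['ft_force'])
print(bot.sign_off())"
```

```text
[ 0.6601363  -0.00680887  0.34046471] [-3.38664347  1.65520779  7.10670457]
the job is handed in; nothing more can be done
None
```

I handed the job in at 13.6 s with the dotted mug upright against the column and the lever held at about 44.5 mm travel with about 7 N; the sign-off returned no verdict.

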